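Load the last soil vial and hold the sample changer's index pin out

ROBOT

A 7-joint arm with a two-finger parallel gripper is mounted at the origin on a cart in front of the work surface, level with it; the furniture and walls round the work are solid. World frame = base frame: x ahead of the robot, y to its left, z up, the work surface at z = 0. Lengths are in m, angles in rad, forces in N, time in s.
With the tool pointing down it reaches from about 0.425 to 0.925 m from the base axis. Payload 6.8 kg.
Tool frame: the origin (TCP) lies on the mounting face of the last link; the fingertips stand 173 mm ahead of it and the grasp point (between the pads) lies 155 mm ahead of it; z points along the fingers, y is the line along which they close (so a half turn about z gives the same grasp; the last joint's range is limited). The gripper opens to 85 mm and grips with 20 to 120 N. Pads are 22 mm wide; open, the fingers measure 114 mm over their backs; the gripper's body (76 mm by 85 mm) begins 54 mm behind the grasp point. The pads swing forward as they close: fully open they stand 13 mm farther back than shut.
Start: joints at [-1.447, 0.477, 0.022, 1.555, -0.011, 1.109, -0.083], TCP at [0.155, 0.657, 0.405] pointing down, gripper open.
Joint ranges: [-2.96, 2.96], [-0.34, 2.1], [-1.41, 1.46], [0.24, 2.44], [-1.37, 4.51], [0.17, 1.92], [-2.96, 2.96]. Speed limits (rad/s): [2.39, 2.39, 3.14, 3.14, 3.14, 3.14, 3.14].

INTERFACE

Orientations are given as a rotation vector (axis times angle).
In Python, from bench import r gives the robot as it stands.
- The arm moves only by the tool carry_out, never from a script. Its argument "moves" is a list of rows, each a list of 5 numbers: the shift along the tool's x, y, z in m, then the turn about the tool's z in rad, then the finger opening in m, from 0 to 0.0854. In form: [[dx, dy, dz, roll, claw], ...]. A call has exactly 8 rows; each row is the pose to reach, as a shift and turn from the pose commanded when the call began, along the tool's axes at that moment; what a row does not reach only later rows make up. A row lasts 1/10 s, in which the tool goes at most 50 mm and 8.59 degrees, less where a joint would pass 70% of its speed; a pose out of reach is approached as far as the arm can. A call with a gripper value outside its range is refused whole. The fingers move at their own pace and stop on an object; "force" is the grip in N (left out, the last holds). Time passes only in rows, so rows that repeat a pose let the fingers close, or fill a call up. It gives the time, the measured TCP pose, the force, the opening and the grip force at its end, in the units of the state.
- r.get_obs(): the state, without advancing time (a new reading comes with each control period).
- r.grab_frame(name): name is "scene" or "top" or "wrist"; returns the picture (384x512x3 uint8, red, green, blue); there is no depth.
- r.calibration(name): a dict with "fx", "fy", "cx", "cy" (pixels), "rvec" (rotation vector, rad) and "tvec" (3), from world to camera coordinates, as OpenCV has them. Camera axes: x right, y down, z forward; pixel columns grow to the right and rows downward; lengths in m; the calibration is good to about 2 mm. A picture is of the moment at which its call begins: read the wrist's pose just before it. calibration takes no time and is no camera call; for the wrist camera it gives the pose at the moment of the call.
- r.hand_in(): hands the job in; it is judged then, once.
The state is a dict: "clock": time; "joints": joint angles; "qvel": joint speeds; "tau": joint torques, N m; "tcp_pos": TCP position; "orientation": TCP orientation; "contact_force": force on the tool from outside, world axes, zero at the start; "moment": the same for the moment, N m; "grip_width": finger opening in m; "gripper_force": force on a finger pad.
Only numpy, scipy, OpenCV 4.12 (cv2) and the standard library are available. Lean on these libraries where they do the work, as an engineer would, in place of code of your own. Each camera call takes 0.05 s, during which the arm holds its last target. There are 200 camera calls.

TASK

Load the last soil sample into the sample changer: stand the loose blue adapter cup in the empty black holder at the front of the turntable, then stand the capped soil vial that stands in front, to the right of the changer, upright in the cup, both right down on their floors, and let go of them. Then pull the sprung index pin up by its black knob, fully to its stop, so that the spring-driven turntable swings the new vial round to the sensor head, and finish while still holding the knob fully up, so that the pin does not drop and scrape the disc. Leave the two vials already loaded in their cups and the empty vial and the caps on the bench where they are.

Things in the scene. Friction and masses are not known exactly. Their poses are not given: they have to be found in the camera images.
- changer: Sample changer, fixed to the bench: grey round base 292 mm across, aluminium turntable on top, pin bracket at its front right, white sensor head (80 mm wide, 115 mm high, 134 to 189 mm out from the turntable's axis) at its left. Origin on the bench under the turntable's axis; -x is its front (towards the robot at yaw 0), +y the sensor head, z up.
- turntable (a joint): Angle of the turntable (disc 282 mm across, top face 40 mm above the bench). 0: pinned, empty holder in front. A spring (0.2 N m, damped) turns it clockwise from above as soon as the pin is clear, in 1 to 2 s, to its stop at 1.571 rad with the front place at the sensor head. It cannot turn with the pin in. There is one index hole only: a pin let go later lands on the disc.
- load_place (a point): Centre of the empty holder, on the disc's top face, 75 mm in front of the turntable's axis, 40 mm above the bench; it turns with the turntable. The holder is a black ring, 12 mm high, bore 62 mm widening to 66 mm at the mouth, 73 mm across outside; its floor is the disc.
- adapter: Loose blue adapter cup, 57 mm across, 52 mm high, about 60 g, standing open end up on the bench; bore 51 mm, floor 4 mm thick. Origin: centre of its underside; z up. Seated, it stands on the disc inside the black ring and 40 mm of it show above the ring. Like the two cups already on the turntable.
- soil_vial: The capped soil vial standing on the bench between the changer and the heap of caps: clear, brown soil, green label, 46 mm across, 90 mm high with its white cap (44 mm across, the top 23 mm), about 0.11 kg. Origin: centre of its underside; z up. Seated, it stands on the adapter cup's floor with 42 mm showing above the cup.
- index_pin (a joint): Lift of the sprung index pin in m: 0 = down, its tip 8 mm deep in the disc's index hole; clear of the disc from 0.008 on; 0.014 = fully up against its stop. The spring resists with about 5.6 N at the bottom and 10.5 N at the top and drives the pin down when let go.
- pin_knob (a point): Point to grip on the pin's black knob, on the vertical pin axis, 112 mm above the bench with the pin down; moves with the pin. The knob is round, 25 mm thick with a red band, from 8 mm below to 8 mm above this point, tapering for 4 mm above and 9 mm below that; a 17 mm steel barrel stands under it, from 19 mm below this point on.
- pin_tip (a point): Lower end of the index pin (10 mm thick), on the pin axis, 130 mm from the turntable's axis at (-0.092, -0.092) in the changer's frame; 32 mm above the bench with the pin down. The fixed bracket arm that guides the pin, 34 mm wide, reaches outward from there; its top is 70 mm above the bench.
- loaded_vial_a: Capped soil vial like the other, already standing in a blue cup at the left place (at the sensor head). Origin: centre of its underside. Leave it seated.
- loaded_vial_b: Capped soil vial already standing in a blue cup at the back place. Origin: centre of its underside. Leave it seated.
- place_2 (a point): Centre of the left place, on the disc's top face; turns with the turntable.
- place_3 (a point): Centre of the back place, on the disc's top face; turns with the turntable.
- vial_c: Empty clear vial, 46 mm across, 82 mm high. A bystander on the bench; leave it where it is.
- cap_loose: White screw cap, 44 mm across, 23 mm high. A bystander on the bench; leave it where it is.
- cap_06: White screw cap, 44 mm across, 23 mm high. A bystander on the bench; leave it where it is.
- cap_07: White screw cap, 44 mm across, 23 mm high. A bystander on the bench; leave it where it is.
Things that resemble listed ones, but are neither listed nor needed, are in the scene too. Leave any turquoise look-alike of the loaded_vial_b alone.

How it is judged:
On the way, in this order (a step that is already met when the one before it is completed fails the run):
1. the adapter cup stands fully down in the front holder, let go, with the turntable still pinned (horizontal distance between adapter and load_place below 0.005 m and z of adapter in the frame of load_place between -0.003 and 0.003 m and angle between adapter's own z axis and vertical below 0.06 rad and contact force between the fingers and adapter below 0.2 N and value of joint turntable below 0.05 rad), for 0.2 s.
2. the soil vial stands fully down in the cup, let go, with the turntable still pinned (horizontal distance between adapter and load_place below 0.005 m and z of adapter in the frame of load_place between -0.003 and 0.003 m and angle between adapter's own z axis and vertical below 0.06 rad and horizontal distance between soil_vial and adapter below 0.005 m and z of soil_vial in the frame of adapter between 0.001 and 0.007 m and angle between soil_vial's own z axis and vertical below 0.1 rad and contact force between the fingers and soil_vial below 0.2 N and value of joint turntable below 0.05 rad), for 0.2 s.
3. the index pin is pulled clear of the disc by its knob (value of joint index_pin above 0.009 m and contact force between the fingers and index_pin above 1 N), for 0.1 s.
At the end, for the whole second after the job is handed in: Fingers hold the pin 12 mm or more up; the turntable rests within 0.06 rad of its stop; the cup is seated in its holder (5 mm sideways, 3 mm in height, 0.06 rad), the vial in the cup (5 mm, 3 mm, 0.1 rad), neither touched; loaded vials still seated (horizontal distance between adapter and load_place below 0.005 m and z of adapter in the frame of load_place between -0.003 and 0.003 m and angle between adapter's own z axis and vertical below 0.06 rad and horizontal distance between soil_vial and adapter below 0.005 m and z of soil_vial in the frame of adapter between 0.001 and 0.007 m and angle between soil_vial's own z axis and vertical below 0.1 rad and value of joint index_pin above 0.012 m and contact force between the fingers and index_pin above 1 N and value of joint turntable above 1.5108 rad and linear speed of soil_vial below 0.02 m/s and horizontal distance between loaded_vial_a and place_2 below 0.012 m and horizontal distance between loaded_vial_b and place_3 below 0.012 m and contact force between the fingers and soil_vial below 0.2 N and contact force between the fingers and adapter below 0.2 N); the arm keeps its last pose, push and grip.
It fails at once if an already loaded vial is unseated (horizontal distance between loaded_vial_a and place_2 above 0.012 m or angle between any of loaded_vial_a, loaded_vial_b's own z axis and vertical above 0.25 rad or horizontal distance between loaded_vial_b and place_3 above 0.012 m).
It fails at once if a bystander vial or cap on the bench is pushed more than 25 mm or tipped (distance of any of vial_c, cap_loose, cap_06, cap_07 from where it was at the start of the episode above 0.025 m or angle between vial_c's own z axis and vertical above 0.5 rad).
It also fails if it takes over 67 s, if anything falls off the work surface, if the arm or the gripper's body presses on something with over 40 N, if the wrist force passes 120 N, or if a joint passes its speed limit or range.

## Working session

There is one attempt and no reset: what is moved stays moved. The work goes in short steps, Python scripts to look and compute and a tool call to move; the robot and the scene stay as the last step left them, time stands still between calls to the robot, and variables do not carry over. Pictures are saved under pics/ and viewed, at most 10 in all, crops included, and the job is handed in when it is done.

Besides the shell and the picture viewer there is one more tool, called as name([rows], argument=value, ...), one row to a line, values as JSON. carry_out: Moves the arm, as the interface text tells. Its arguments: {"type":"object","properties":{"moves":{"type":"array","items":{"type":"array","items":{"type":"number"}}},"force":{"type":"number"}},"required":["moves"]}

```bash
mkdir -p pics; python3 - <<'E'
from bench import r
import cv2,numpy as np
print(r.get_obs())
for n in("scene","top"):
    im=r.grab_frame(n); cv2.imwrite(f"pics/{n}0.png",im[:,:,::-1]); c=r.calibration(n); print(n,c)
    R=cv2.Rodrigues(np.array(c["rvec"]))[0]; print(-R.T@np.array(c["tvec"]))
E
```

```text
{'clock': 0.0, 'joints': array([-1.44708783,  0.47778891,  0.02230906,  1.5564659 , -0.01150352,
        1.10929542, -0.0830891 ]), 'qvel': array([ 7.59590926e-04, -3.24461579e-04, -1.95947978e-03,  2.39596884e-03,
        1.75824444e-03,  2.16607665e-04, -3.12805622e-05]), 'tau': array([ 7.16026370e-04, -5.96442103e+01,  1.60884205e+00, -2.81196731e+01,
        1.24834399e-02,  9.22757172e-03,  1.16523410e-05]), 'tcp_pos': array([0.15498371, 0.65667587, 0.40372624]), 'orientation': array([-3.63207749e-01, -3.12043118e+00,  2.87070619e-03]), 'contact_force': array([ 0.38222609, -0.02096482, -0.45690824]), 'moment': array([ 0.03000521, -0.0238086 , -0.04403199]), 'gripper_force': 0.0, 'grip_width': 0.08536400610883967}
scene {'fx': 482.44295542623723, 'fy': 482.44295542623723, 'cx': 257.78366768825504, 'cy': 192.42580973810587, 'rvec': array([ 2.02076359, -0.72899218,  0.42062905]), 'tvec': array([-0.38763888,  0.25667229,  1.90847189])}
[-0.67109019 -1.3879046   1.21727905]
top {'fx': 442.76159291379383, 'fy': 442.76159291379383, 'cx': 250.14016107152486, 'cy': 189.58202100477692, 'rvec': array([ 2.09827492, -1.53621822,  0.48166006]), 'tvec': array([-0.12177764,  0.47914915,  1.78327954])}
[-0.56759102 -0.31847105  1.73231528]
```

```bash
python3 - <<'E'
import cv2
for n in("scene","top"):
    im=cv2.imread(f"pics/{n}0.png"); cv2.imwrite(f"pics/{n}0b.png",cv2.resize(im,(800,600),interpolation=cv2.INTER_CUBIC))
E
```

```text
(no output)
```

View pics/scene0b.png

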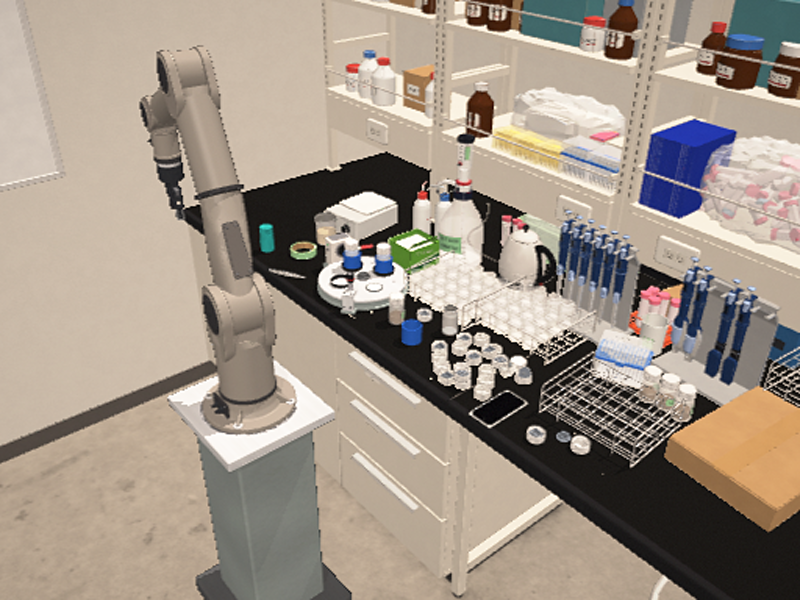

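View pics/top0b.png

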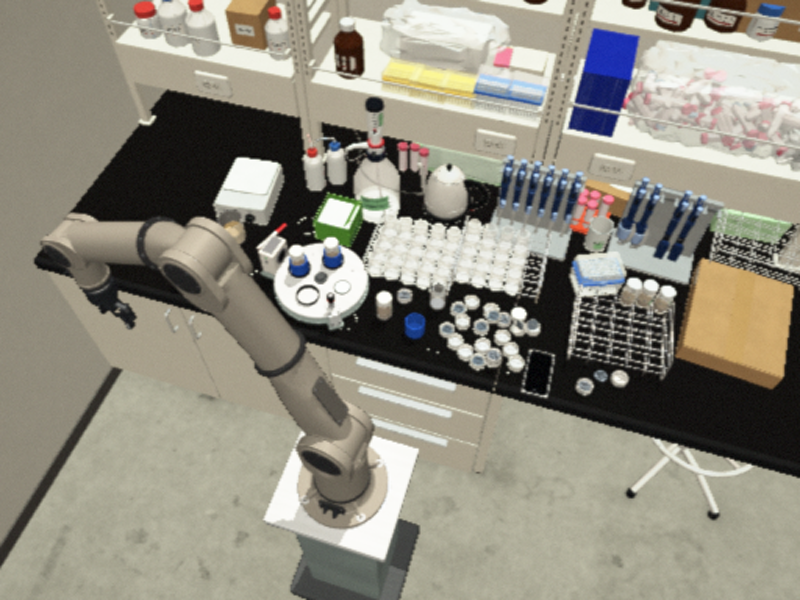

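The top view (800x600 enlargement) shows the changer turntable at (320,283), the black ring at (308,295), the pin knob at (330,300), the soil vial at (384,305), the blue cup at (415,325) and the empty vial at (437,297). I'll confirm these in an enlarged crop.

```bash
cat > h.py <<'E'
from bench import r
import cv2,numpy as np
from scipy.spatial.transform import Rotation as Ro
def ray(c,u,v):
    R=cv2.Rodrigues(np.array(c["rvec"]))[0]; t=np.array(c["tvec"])
    return -R.T@t, R.T@np.array([(u-c["cx"])/c["fx"],(v-c["cy"])/c["fy"],1])
def onz(c,u,v,z):
    o,d=ray(c,u,v); return (o+d*(z-o[2])/d[2])[:2]
def proj(c,P):
    K=np.array([[c["fx"],0,c["cx"]],[0,c["fy"],c["cy"]],[0,0,1]])
    return cv2.projectPoints(np.array(P,float).reshape(-1,1,3),np.array(c["rvec"]),np.array(c["tvec"]),K,None)[0].reshape(-1,2)
def blobs(m,amin=8):
    n,l,s,c=cv2.connectedComponentsWithStats(m.astype(np.uint8)); return [(s[i],c[i].round(1)) for i in range(1,n) if s[i][4]>=amin]
def blue(im):
    h=cv2.cvtColor(im,cv2.COLOR_BGR2HSV); return cv2.inRange(h,(105,150,60),(122,255,255))
E
python3 - <<'E'
from h import *
im=cv2.imread("pics/top0.png"); c=r.calibration("top")
cv2.imwrite("pics/topcrop.png",cv2.resize(im[140:240,155:305],(780,520),interpolation=cv2.INTER_CUBIC))
for s,p in blobs(blue(im)):
    if 140<p[1]<240 and 150<p[0]<310: print(s,p,onz(c,*p,0.035),onz(c,*p,.08))
print("tt",onz(c,205,181,.04),"vial cap",onz(c,246,190,.09),"knob",onz(c,212,191,.112))
E
```

```text
[207 163  12   8  65] [212.5 167. ] [0.64527294 0.27012598] [0.61311694 0.25452082]
[186 167  12  10  74] [191.5 172.2] [0.58491456 0.35580084] [0.5543588  0.33792424]
[259 200  13  17 193] [265. 208.] [ 0.49436096 -0.04153705] [ 0.46620601 -0.04887925]
tt [0.55183011 0.2727942 ] vial cap [0.52719266 0.05943847] knob [0.46168076 0.1977691 ]
```

View pics/topcrop.png

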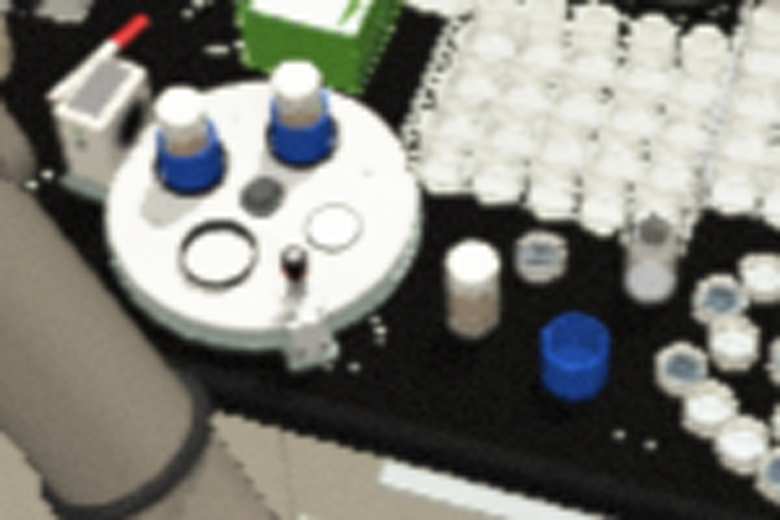

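The crop (origin 155,140; scale 5.2) shows:
- **Black ring:** (217,253).
- **Hub:** (262,196).
- **Knob:** (294,262).
- **Blue cup:** the only one loose on the bench, at (575,355). The other two carry vials on the disc.
- **Soil vial:** at (473,285). It has a white cap over brown soil and stands between the changer and the caps. The vial at (650,260) is clear and empty, the loaded ones sit in cups, and the turquoise one is far left behind the arm.

So the soil vial at (473,285) is the one meant.

```bash
python3 - <<'E'
from h import *
c=r.calibration("top")
f=lambda u,v,z:onz(c,155+u/5.2,140+v/5.2,z).round(4)
print("ring",f(217,253,.052),"hub",f(262,196,.05),"knob",f(294,262,.112),"cup rim",f(575,337,.052),"vial top",f(473,253,.09),"empty",f(650,235,.08),"loosecap",f(540,250,.023))
o=r.get_obs(); R=Ro.from_rotvec(o["orientation"]).as_matrix(); print(R.round(3))
w=r.calibration("wrist"); Rw=cv2.Rodrigues(np.array(w["rvec"]))[0]
print("cam in tool",R.T@(-Rw.T@w["tvec"]-o["tcp_pos"]),"\n",(R.T@Rw.T).round(3),w["fx"],w["cx"],w["cy"])
a=f(262,196,.05);b=f(217,253,.052); print(np.linalg.norm(a-b),np.degrees(np.arctan2(*(a-b)[::-1])))
E
```

```text
ring [0.491  0.2894] hub [0.564  0.2746] knob [0.4642 0.2009] cup rim [ 0.501  -0.0419] vial top [0.5343 0.0619] empty [ 0.6065 -0.0791] loosecap [0.6007 0.0202]
[[-0.973  0.23  -0.   ]
 [ 0.23   0.973 -0.002]
 [-0.    -0.002 -1.   ]]
cam in tool [ 7.44429317e-02 -3.13346210e-06  3.16619901e-02] 
 [[-0.    -0.956 -0.293]
 [ 1.     0.    -0.002]
 [ 0.002 -0.293  0.956]] 320.0241955260441 260.0694835952853 186.76713102277145
0.07448516630846704 -11.460789891378221
```

carry_out([
  [-0.03, -0.023, 0, -0.1, 0.085],
  [-0.07, -0.053, 0, -0.24, 0.085],
  [-0.11, -0.083, 0, -0.38, 0.085],
  [-0.15, -0.114, 0, -0.52, 0.085],
  [-0.19, -0.144, 0, -0.66, 0.085],
  [-0.23, -0.174, 0, -0.8, 0.085],
  [-0.265, -0.2, 0, -0.95, 0.085],
  [-0.29, -0.22, 0, -1.1, 0.085],
])

```text
clock: 0.9
tcp_pos: [0.3885, 0.3734, 0.4045]
orientation: [1.313, -2.854, 0.002]
contact_force: [0.3, 1.0, 0.1]
grip_width: 0.0848
gripper_force: 0.0
```

```bash
cat >> h.py <<'E'
def go(x,y,z=None):
    o=r.get_obs(); R=Ro.from_rotvec(o["orientation"]).as_matrix(); p=o["tcp_pos"]
    d=np.array([x,y,p[2] if z is None else z])-p
    print("clock",round(float(o["clock"]),2),"tcp",p.round(4),"y-axis deg",round(float(np.degrees(np.arctan2(R[1,1],R[0,1]))),1),"tilt",R[:,2].round(3),"tool shift",(R.T@d).round(4),"grip",round(float(o["grip_width"]),4),round(float(o["gripper_force"]),1),"F",o["contact_force"].round(1),"j",o["joints"].round(2))
E
python3 -c "
from h import *
go(.49,.25)"
```

```text
clock 0.9 tcp [0.3885 0.3734 0.4045] y-axis deg 139.4 tilt [ 0.    -0.001 -1.   ] tool shift [ 2.780e-02 -1.574e-01  1.000e-04] grip 0.0848 0.0 F [0.3 1.  0.1] j [-0.83  0.26 -0.06  1.88  0.02  1.01  1.53]
```

carry_out([
  [0.007, -0.035, 0, 0, 0.085],
  [0.014, -0.08, 0, 0, 0.085],
  [0.021, -0.12, 0, 0, 0.085],
  [0.025, -0.145, 0, 0, 0.085],
  [0.028, -0.157, 0, 0, 0.085],
  [0.028, -0.157, 0, 0, 0.085],
  [0.028, -0.157, 0, 0, 0.085],
  [0.028, -0.157, 0, 0, 0.085],
])

```text
clock: 1.7
tcp_pos: [0.4862, 0.2543, 0.4046]
orientation: [1.313, -2.854, -0.001]
contact_force: [-0.6, 0.0, 0.1]
grip_width: 0.085
gripper_force: 0.0
```

```bash
python3 - <<'E'
from h import *
import json
c=r.calibration("wrist"); im=r.grab_frame("wrist")[:,:,::-1]
go(.49,.25)
json.dump({k:np.array(v).tolist() for k,v in c.items()},open("w1.json","w"))
cv2.imwrite("pics/w1.png",im); cv2.imwrite("pics/w1b.png",cv2.resize(im,(800,600),interpolation=cv2.INTER_CUBIC))
print(proj(c,[[.491,.2894,.052],[.564,.2746,.04],[.46,.2,.112]])*1.5625)
E
```

```text
clock 1.75 tcp [0.4864 0.2542 0.4046] y-axis deg 139.4 tilt [-0.001  0.    -1.   ] tool shift [ 0.0008 -0.0055 -0.    ] grip 0.0847 0.0 F [-0.2  0.2 -0. ] j [-0.61  0.27  0.02  1.86 -0.01  1.01  1.84]
[[435.27553165 301.07728143]
 [343.00296891 343.87301944]
 [376.52149467 172.7958222 ]]
```

View pics/w1b.png

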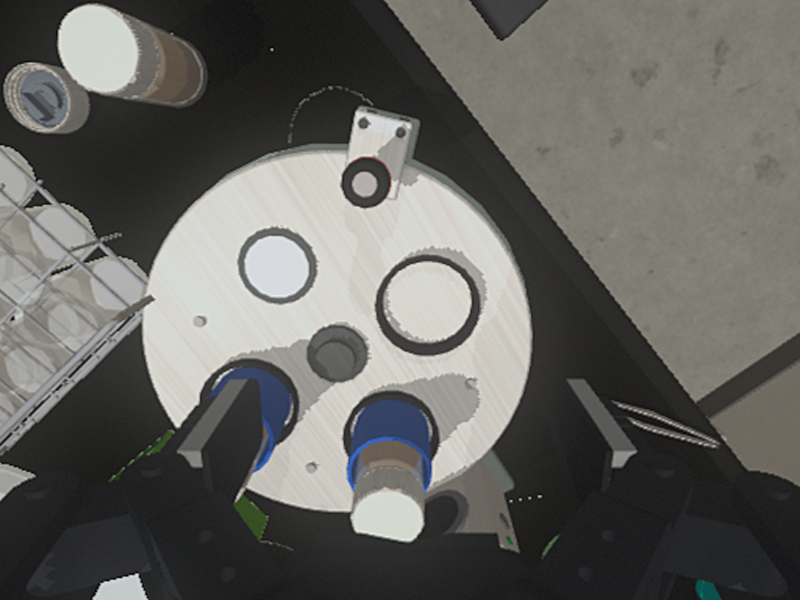

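The wrist view (800 px) shows the ring rim centred at about (428,304), the knob top at (366,183), the hub at (337,345), the disc from u=142 to 533, and the soil vial's cap at the upper left at (98,50).

```bash
python3 - <<'E'
from h import *
import json
c=json.load(open("w1.json")); f=lambda u,v,z:onz(c,u/1.5625,v/1.5625,z)
im=cv2.imread("pics/w1.png"); g=cv2.cvtColor(im,cv2.COLOR_BGR2GRAY)
# dark ring pixels
x0,y0,x1,y1=232,155,318,235
m=(g[y0:y1,x0:x1]<60).astype(np.uint8)
n,l,s,ce=cv2.connectedComponentsWithStats(m); i=1+np.argmax(s[1:,4]); print(s[i],ce[i])
cn,_=cv2.findContours((l==i).astype(np.uint8),cv2.RETR_CCOMP,cv2.CHAIN_APPROX_NONE)
for k in cn:
    if len(k)>40:
        e=cv2.fitEllipse(k); u,v=e[0][0]+x0,e[0][1]+y0; print("ell",u*1.5625,v*1.5625,e[1],onz(c,u,v,.052))
h=f(337,344,.04); rg=f(428,304,.052); k=f(365,183,.122)
print("hub",h,"hubtop", f(337,351,.05),"ring",rg,"knob",k,"d",np.linalg.norm(rg-h),np.linalg.norm(k-h),np.linalg.norm(k-rg))
print("disc L/R/T/B",f(142,325,.04),f(533,325,.04),f(337,511,.04))
print("vialtop",f(98,50,.09),"vial base",f(185,75,.0))
E
```

```text
[53 17 18 47 60] [65.26666667 41.76666667]
ell 434.55448150634766 303.30995321273804 (47.283958435058594, 52.13030242919922) [0.49238135 0.29030466]
hub [0.5673459  0.27186561] hubtop [0.56706051 0.27352171] ring [0.49605962 0.28780173] knob [0.46670252 0.19988855] d 0.07304584015508009 0.12373272781340089 0.09268530895583495
disc L/R/T/B [0.66271889 0.17103584] [0.45166808 0.35171263] [0.66600809 0.37803385]
vialtop [0.53001511 0.06050756] vial base [0.52616379 0.06595186]
```

carry_out([
  [0.025, -0.023, 0, 0, 0.085],
  [0.055, -0.052, 0, 0, 0.085],
  [0.09, -0.085, 0, 0, 0.085],
  [0.125, -0.118, 0, 0, 0.085],
  [0.158, -0.15, 0, 0, 0.085],
  [0.188, -0.178, 0.03, 0, 0.085],
  [0.207, -0.196, 0.06, 0, 0.085],
  [0.215, -0.204, 0.09, 0, 0.085],
])

```text
clock: 2.55
tcp_pos: [0.5014, -0.0456, 0.3142]
orientation: [-1.305, 2.857, -0.002]
contact_force: [-0.2, -0.1, -0.7]
grip_width: 0.0852
gripper_force: 0.0
```

carry_out([
  [0, 0, 0.02, 0, 0.085],
  [0, 0, 0.03, 0, 0.085],
  [0, 0, 0.03, 0, 0.085],
  [0, 0, 0.03, 0, 0.085],
  [0, 0, 0.03, 0, 0.085],
  [0, 0, 0.03, 0, 0.085],
  [0, 0, 0.03, 0, 0.085],
  [0, 0, 0.03, 0, 0.085],
])

```text
clock: 3.35
tcp_pos: [0.5017, -0.0435, 0.2851]
orientation: [-1.309, 2.855, -0.0]
contact_force: [0.0, -0.1, 0.0]
grip_width: 0.085
gripper_force: 0.0
```

```bash
python3 - <<'E'
from h import *
c=r.calibration("wrist"); im=r.grab_frame("wrist")[:,:,::-1].copy()
m=blue(im); 
for s,p in blobs(m,150): print(s,p)
n,l,s,ce=cv2.connectedComponentsWithStats(m); i=1+np.argmax(s[1:,4])
k=max(cv2.findContours((l==i).astype(np.uint8),cv2.RETR_EXTERNAL,cv2.CHAIN_APPROX_NONE)[0],key=len)
cv2.drawContours(im,[k],-1,(0,255,0),1)
print("expected rim px",proj(c,[.501,-.042,.052]),"rim L/R px pts")
cv2.imwrite("pics/w2b.png",cv2.resize(im,(800,600),interpolation=cv2.INTER_CUBIC))
go(.501,-.042)
np.save("w2c.npy",c,allow_pickle=True)
E
```

```text
[ 220  148   84   94 5988] [261.4 196. ]
expected rim px [[262.98965577 206.33928175]] rim L/R px pts
clock 3.4 tcp [ 0.5016 -0.0435  0.285 ] y-axis deg 139.2 tilt [ 0.001  0.    -1.   ] tool shift [-0.0007  0.0014 -0.    ] grip 0.0852 0.0 F [ 0.5 -0.2 -0.6] j [-0.18  0.36  0.17  2.08 -0.09  0.71  2.48]
```

View pics/w2b.png

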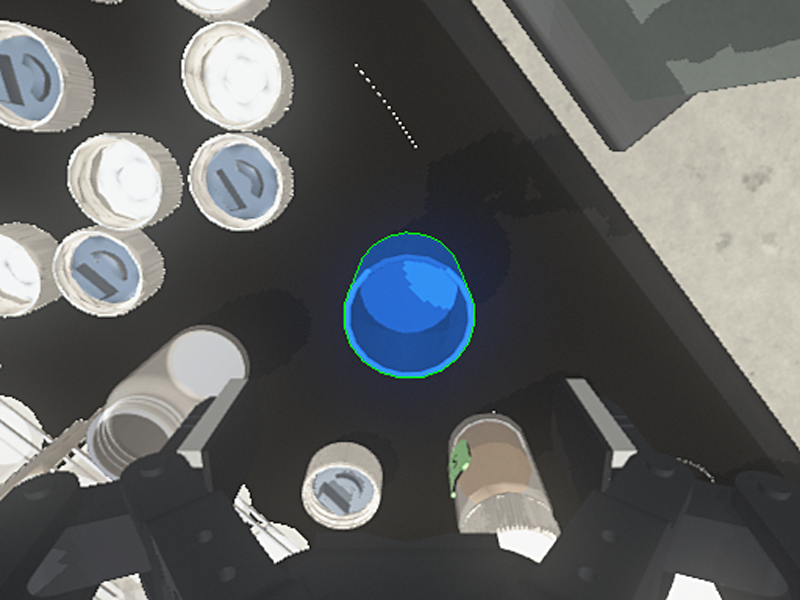

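The view shows the cup rim as an ellipse spanning u 344–475 and v 255–378, centred at (409.5,316). The soil vial at (500,480) shows a green label, brown soil and a white cap, which confirms it. The empty vial is at (170,390).

```bash
python3 - <<'E'
from h import *
c=np.load("w2c.npy",allow_pickle=True).item(); f=lambda u,v,z:onz(c,u/1.5625,v/1.5625,z)
p=f(409.5,316.5,.052); print(p, np.linalg.norm(f(344,316,.052)-f(475,316,.052)))
print("soil vial",f(487,425,0), f(507,500,.067)); go(*p,.038+.155)
E
```

```text
[ 0.49971004 -0.04443792] 0.05598462451142108
soil vial [0.52114397 0.04936033] [0.51987957 0.04572104]
clock 3.4 tcp [ 0.5016 -0.0435  0.285 ] y-axis deg 139.2 tilt [ 0.001  0.    -1.   ] tool shift [0.002  0.0009 0.092 ] grip 0.0852 0.0 F [ 0.5 -0.2 -0.6] j [-0.18  0.36  0.17  2.08 -0.09  0.71  2.48]
```

carry_out([
  [0.001, 0.001, 0.015, 0, 0.085],
  [0.002, 0.001, 0.035, 0, 0.085],
  [0.002, 0.001, 0.06, 0, 0.085],
  [0.002, 0.001, 0.08, 0, 0.085],
  [0.002, 0.001, 0.092, 0, 0.085],
  [0.002, 0.001, 0.096, 0, 0.085],
  [0.002, 0.001, 0.096, 0, 0.085],
  [0.002, 0.001, 0.096, 0, 0.05],
], force=30)

```text
clock: 4.2
tcp_pos: [0.4999, -0.0444, 0.1894]
orientation: [-1.308, 2.855, -0.001]
contact_force: [0.1, 0.2, -0.8]
grip_width: 0.0727
gripper_force: 0.0
```

carry_out([
  [0, 0, 0, 0, 0.05],
  [0, 0, 0, 0, 0.05],
  [0, 0, 0, 0, 0.05],
  [0, 0, 0, 0, 0.05],
  [0, 0, 0, 0, 0.05],
  [0, 0, 0, 0, 0.05],
  [0, 0, -0.01, 0, 0.05],
  [0, 0, -0.02, 0, 0.05],
])

```text
clock: 5.0
tcp_pos: [0.4995, -0.0444, 0.2096]
orientation: [-1.309, 2.856, 0.0]
contact_force: [0.4, -0.0, -1.0]
grip_width: 0.0561
gripper_force: 32.2
```

```bash
python3 -c "
from h import *
go(.495,.289,.355)"
```

```text
clock 5.0 tcp [ 0.4995 -0.0444  0.2096] y-axis deg 139.2 tilt [ 0.  0. -1.] tool shift [-0.2496  0.2211 -0.1454] grip 0.0561 32.2 F [ 0.4 -0.  -1. ] j [-0.15  0.49  0.14  2.12 -0.13  0.54  2.52]
```

carry_out([
  [0, 0, -0.025, 0, 0.05],
  [0, 0, -0.06, 0, 0.05],
  [-0.015, 0.013, -0.1, 0, 0.05],
  [-0.04, 0.035, -0.125, 0, 0.05],
  [-0.07, 0.062, -0.14, 0, 0.05],
  [-0.105, 0.093, -0.14, 0, 0.05],
  [-0.14, 0.124, -0.14, 0, 0.05],
  [-0.175, 0.155, -0.14, 0, 0.05],
])

```text
clock: 5.8
tcp_pos: [0.4959, 0.1909, 0.3502]
orientation: [-1.307, 2.855, -0.0]
contact_force: [0.9, 0.1, -0.3]
grip_width: 0.0559
gripper_force: 32.2
```

carry_out([
  [-0.03, 0.027, 0, 0, 0.05],
  [-0.055, 0.048, 0, 0, 0.05],
  [-0.07, 0.061, 0, 0, 0.05],
  [-0.075, 0.066, 0, 0, 0.05],
  [-0.075, 0.066, 0, 0, 0.05],
  [-0.075, 0.066, 0, 0, 0.05],
  [-0.075, 0.066, 0, 0, 0.05],
  [-0.075, 0.066, 0, 0, 0.05],
])

```text
clock: 6.6
tcp_pos: [0.4956, 0.2879, 0.3488]
orientation: [1.306, -2.857, 0.001]
contact_force: [0.7, -0.2, -0.9]
grip_width: 0.0565
gripper_force: 32.2
```

```bash
python3 - <<'E'
from h import *
c=r.calibration("wrist"); im=r.grab_frame("wrist")[:,:,::-1].copy()
np.save("w3c.npy",c,allow_pickle=True)
cv2.imwrite("pics/w3.png",im); cv2.imwrite("pics/w3b.png",cv2.resize(im,(800,600),interpolation=cv2.INTER_CUBIC))
print(proj(c,[[.495,.289,.052],[.567,.272,.04],[.466,.2,.122]])*1.5625)
go(.495,.289)
E
```

```text
[[409.62992333 281.84042922]
 [299.097734   331.8040868 ]
 [311.86554279 107.36618787]]
clock 6.65 tcp [0.4956 0.2882 0.3488] y-axis deg 139.1 tilt [ 0. -0. -1.] tool shift [-0.0003  0.001  -0.    ] grip 0.0558 32.2 F [-1.5  0.5 -0.7] j [-0.69  0.37  0.06  1.86 -0.03  0.91  1.82]
```

View pics/w3b.png

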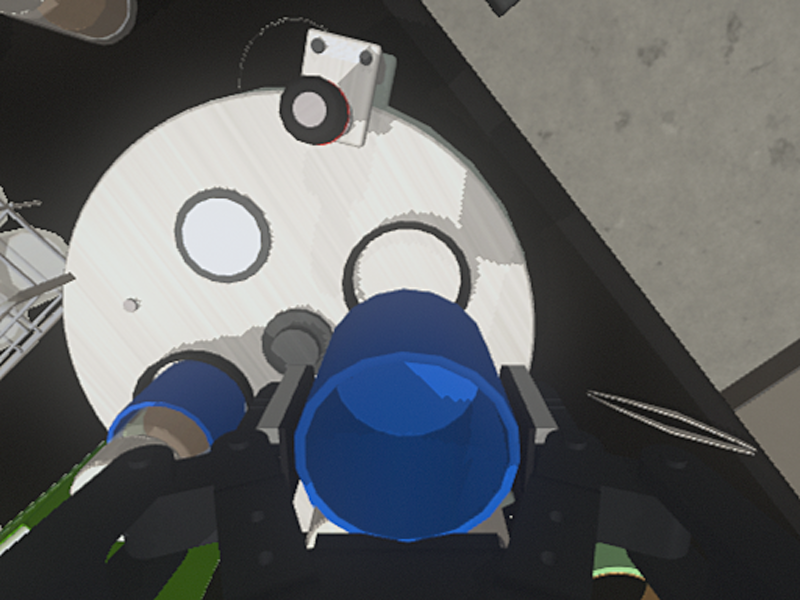

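The ring's outer edge spans u 344–470, with its top at v=221. The held cup's rim spans u 295–521 and v 352–541. The knob top is at (310,109).

```bash
python3 - <<'E'
from h import *
from scipy.optimize import least_squares
c=np.load("w3c.npy",allow_pickle=True).item(); t=np.linspace(0,2*np.pi,181)
def ext(p,rad,z): 
    q=proj(c,np.c_[p[0]+rad*np.cos(t),p[1]+rad*np.sin(t),0*t+z])*1.5625; return np.array([q[:,0].min(),q[:,0].max(),q[:,1].min(),q[:,1].max()])
s=least_squares(lambda p:(ext(p,.0365,.052)-[344,470,221,0])[:3],[.495,.289]); print("ring",s.x,s.fun)
zr=.349-.1895+.052
s=least_squares(lambda p:(ext(p,.0285,zr)-[295,521,352,541]),[.495,.289]); print("cup",s.x,s.fun)
for n,z in(("knobtop",.124),):
  print(n,onz(c,310/1.5625,109/1.5625,z))
s=least_squares(lambda p:(ext(p,.0125,.12)-[280,350,76,145]),[.465,.2]); print("knob",s.x,s.fun)
print("hub",onz(c,297/1.5625,334/1.5625,.04))
E
```

```text
ring [0.49808538 0.29033176] [-3.07517663  3.07204423  0.22814767]
cup [0.49509492 0.28749693] [-3.49861621  3.47710284 -5.06398139  7.26688735]
knobtop [0.46670592 0.20028157]
knob [0.46624439 0.20141552] [ 1.32201115 -1.32443526 -1.20555685  1.25291862]
hub [0.56892709 0.27218455]
```

```bash
python3 - <<'E'
from h import *
c=np.load("w3c.npy",allow_pickle=True).item()
im=cv2.imread("pics/w3.png"); g=cv2.cvtColor(im,cv2.COLOR_BGR2GRAY)
print("row176",g[176,215:235],g[176,288:308]); print("col260",g[136:156,260]); 
for p in((.495,.288),(.498,.290)):
  t=np.linspace(0,2*np.pi,181)
  for rad,z in((.0365,.052),(.0365,.04),(.033,.052),(.031,.044),(.031,.04)):
    q=proj(c,np.c_[p[0]+rad*np.cos(t),p[1]+rad*np.sin(t),0*t+z]); print(p,rad,z,q[:,0].min().round(1),q[:,0].max().round(1),q[:,1].min().round(1))
E
```

```text
row176 [220 219 223 221 161  57  71  71  69  63  75 140 181 183 215 231 226 224
 224 223] [222 222 223 222 222 227 179  45  60  63  66  65  69 136 177 169 169 169
 163 199]
col260 [222 185 172 173 182 138  83  73  73  60 114 216 226 221 221 220 220 219
 219 221]
(0.495, 0.288) 0.0365 0.052 219.0 303.9 137.0
(0.495, 0.288) 0.0365 0.04 220.6 302.1 135.0
(0.495, 0.288) 0.033 0.052 223.0 299.8 141.2
(0.495, 0.288) 0.031 0.044 226.3 296.5 142.1
(0.495, 0.288) 0.031 0.04 226.8 296.0 141.4
(0.498, 0.29) 0.0365 0.052 218.0 302.6 141.2
(0.498, 0.29) 0.0365 0.04 219.7 300.9 139.1
(0.498, 0.29) 0.033 0.052 222.1 298.5 145.4
(0.498, 0.29) 0.031 0.044 225.4 295.3 146.2
(0.498, 0.29) 0.031 0.04 225.8 294.8 145.4
```

carry_out([
  [-0.002, 0, 0.015, 0, 0.05],
  [-0.0035, -0.0005, 0.04, 0, 0.05],
  [-0.0035, -0.0005, 0.065, 0, 0.05],
  [-0.0035, -0.0005, 0.085, 0, 0.05],
  [-0.0035, -0.0005, 0.098, 0, 0.05],
  [-0.0035, -0.0005, 0.102, 0, 0.05],
  [-0.0035, -0.0005, 0.102, 0, 0.05],
  [-0.0035, -0.0005, 0.102, 0, 0.05],
])

```text
clock: 7.45
tcp_pos: [0.4984, 0.2918, 0.2474]
orientation: [-1.308, 2.855, 0.0]
contact_force: [0.6, 0.4, -0.5]
grip_width: 0.0567
gripper_force: 32.2
```

carry_out([
  [0, 0, 0.004, 0, 0.05],
  [0, 0, 0.008, 0, 0.05],
  [0, 0, 0.011, 0, 0.05],
  [0, 0, 0.014, 0, 0.05],
  [0, 0, 0.016, 0, 0.05],
  [0, 0, 0.0165, 0, 0.05],
  [0, 0, 0.0165, 0, 0.05],
  [0, 0, 0.0165, 0, 0.05],
])

```text
clock: 8.25
tcp_pos: [0.498, 0.2916, 0.2303]
orientation: [-1.309, 2.856, 0.0]
contact_force: [0.4, 0.1, -1.4]
grip_width: 0.0561
gripper_force: 32.3
```

```bash
python3 -c "
from h import *
go(.498,.290,.2294)"
```

```text
clock 8.25 tcp [0.498  0.2916 0.2303] y-axis deg 139.2 tilt [ 0.  0. -1.] tool shift [ 0.0012 -0.001   0.0009] grip 0.0561 32.3 F [ 0.4  0.1 -1.4] j [-0.68  0.54  0.05  1.93 -0.04  0.67  1.83]
```

carry_out([
  [0, 0, 0.0008, 0, 0.056],
  [0, 0, 0.0008, 0, 0.062],
  [0, 0, 0.0008, 0, 0.07],
  [0, 0, 0.0008, 0, 0.076],
  [0, 0, 0.0008, 0, 0.076],
  [0, 0, -0.02, 0, 0.076],
  [0, 0, -0.05, 0, 0.076],
  [0, 0, -0.09, 0, 0.08],
])

```text
clock: 9.05
tcp_pos: [0.4973, 0.2912, 0.3197]
orientation: [1.308, -2.853, 0.001]
contact_force: [0.6, 0.2, -0.0]
grip_width: 0.0799
gripper_force: 0.0
```

```bash
python3 - <<'E'
from h import *
c=r.calibration("wrist"); im=r.grab_frame("wrist")[:,:,::-1].copy()
np.save("w4c.npy",c,allow_pickle=True)
cv2.imwrite("pics/w4.png",im); cv2.imwrite("pics/w4b.png",cv2.resize(im,(800,600),interpolation=cv2.INTER_CUBIC))
go(.524,.055)
E
```

```text
clock 9.1 tcp [0.4996 0.2924 0.3274] y-axis deg 139.2 tilt [ 0.006  0.005 -1.   ] tool shift [ 0.1638 -0.1735 -0.001 ] grip 0.08 0.0 F [1.6 0.8 4.7] j [-0.69  0.4   0.06  1.87 -0.03  0.86  1.82]
```

View pics/w4b.png

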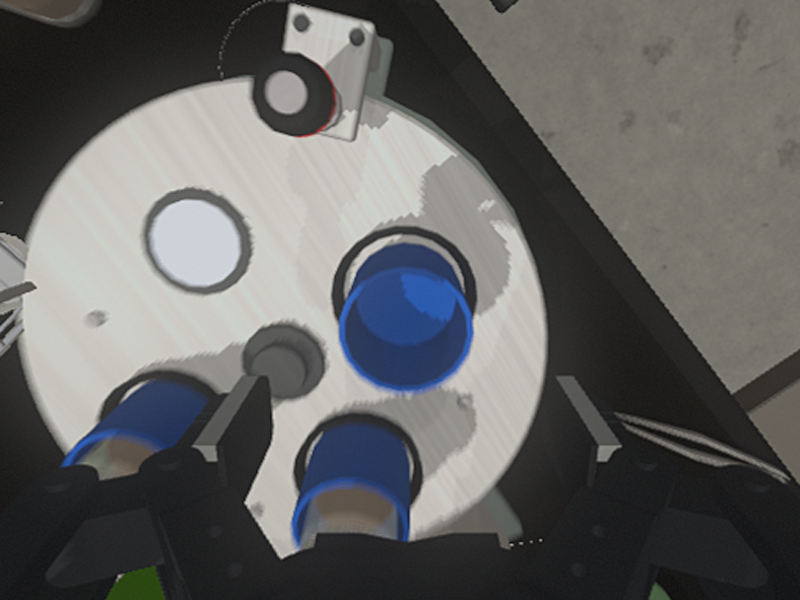

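The cup stands inside the black ring. Its rim spans u 339–472 and v 265–391, and the loaded cups are untouched.

```bash
python3 - <<'E'
from h import *
from scipy.optimize import least_squares
c=np.load("w4c.npy",allow_pickle=True).item(); t=np.linspace(0,2*np.pi,181)
def ext(p,rad,z): 
    q=proj(c,np.c_[p[0]+rad*np.cos(t),p[1]+rad*np.sin(t),0*t+z])*1.5625; return np.array([q[:,0].min(),q[:,0].max(),q[:,1].min(),q[:,1].max()])
for z in(.09,.1): 
    s=least_squares(lambda p:(ext(p,.0285,z)-[339,472,265,391]),[.495,.289]); print(z,"cup rim",s.x,s.fun.round(1))
s=least_squares(lambda p:(ext(p,.0365,.046)-[332,477,227,0])[:3],[.495,.289]); print("ring",s.x,s.fun)
s=least_squares(lambda p:(ext(p,.0125,.118)-[252,333,51,136]),[.465,.2]); print("knob",s.x,s.fun)
E
```

```text
0.09 cup rim [0.49914556 0.29246162] [-0.8  0.8  0.1 -0. ]
0.1 cup rim [0.49679208 0.28977591] [-4.3  4.3 -2.8  3.7]
ring [0.49937147 0.29175888] [ 0.60246312 -0.60228769 -0.04811608]
knob [0.46679984 0.20011215] [ 1.1158547  -1.11914927  0.33946512 -0.42106594]
```

carry_out([
  [0, 0, -0.02, 0, 0.085],
  [0.015, -0.017, -0.02, 0, 0.085],
  [0.04, -0.045, -0.02, 0, 0.085],
  [0.07, -0.078, -0.02, 0, 0.085],
  [0.1, -0.112, -0.02, 0, 0.085],
  [0.127, -0.142, -0.01, 0, 0.085],
  [0.146, -0.164, 0, 0, 0.085],
  [0.154, -0.173, 0.015, 0, 0.085],
])

```text
clock: 9.9
tcp_pos: [0.529, 0.0582, 0.3055]
orientation: [-1.301, 2.858, -0.003]
contact_force: [-0.6, -0.2, -0.4]
grip_width: 0.0848
gripper_force: 0.0
```

carry_out([
  [0, 0, 0, 0, 0.085],
  [0, 0, 0, 0, 0.085],
  [0, 0, 0, 0, 0.085],
  [0, 0, 0, 0, 0.085],
  [0, 0, 0, 0, 0.085],
  [0, 0, 0, 0, 0.085],
  [0, 0, 0, 0, 0.085],
  [0, 0, 0, 0, 0.085],
])

```text
clock: 10.7
tcp_pos: [0.5285, 0.0621, 0.3052]
orientation: [-1.309, 2.856, 0.0]
contact_force: [-0.3, 0.1, -0.7]
grip_width: 0.0851
gripper_force: 0.0
```

```bash
python3 - <<'E'
from h import *
c=r.calibration("wrist"); im=r.grab_frame("wrist")[:,:,::-1].copy()
np.save("w5c.npy",c,allow_pickle=True)
cv2.imwrite("pics/w5.png",im); cv2.imwrite("pics/w5b.png",cv2.resize(im,(800,600),interpolation=cv2.INTER_CUBIC))
print(proj(c,[.529,.062,.09])*1.5625)
go(.529,.062)
E
```

```text
[[406.12139784 337.52018331]]
clock 10.75 tcp [0.5285 0.062  0.3052] y-axis deg 139.2 tilt [ 0.  0. -1.] tool shift [-0.0003 -0.0004  0.    ] grip 0.0851 0.0 F [ 0.1 -0.3 -0.6] j [-0.34  0.37  0.13  2.   -0.07  0.78  2.26]
```

View pics/w5b.png

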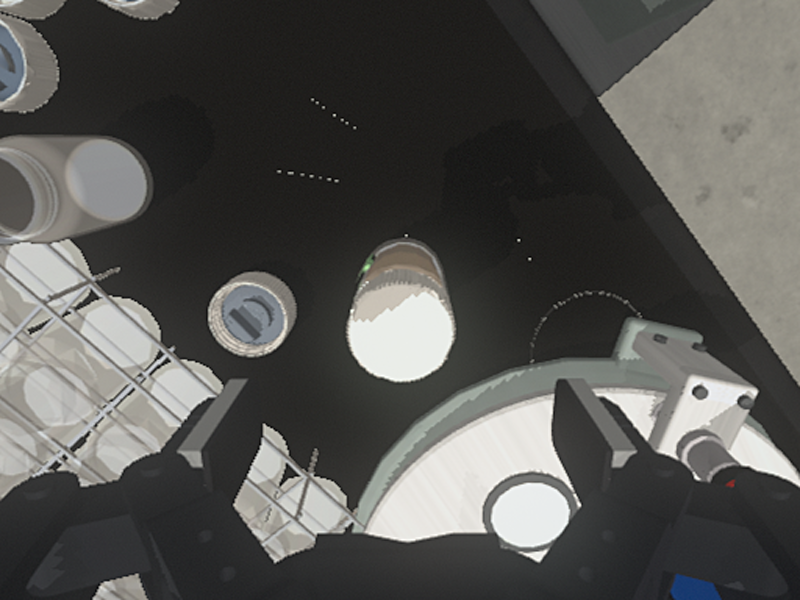

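The soil vial's cap spans u 346–455 with its bottom at v=381. The loose cap is at (252,315) and the wire rack's near corner at about (300,440). I'll compute the vial centre and check finger clearance.

```bash
python3 - <<'E'
from h import *
from scipy.optimize import least_squares
c=np.load("w5c.npy",allow_pickle=True).item(); t=np.linspace(0,2*np.pi,181)
def ext(p,rad,z): 
    q=proj(c,np.c_[p[0]+rad*np.cos(t),p[1]+rad*np.sin(t),0*t+z])*1.5625; return np.array([q[:,0].min(),q[:,0].max(),q[:,1].min(),q[:,1].max()])
s=least_squares(lambda p:(ext(p,.022,.09)-[346,455,0,381])[[0,1,3]],[.529,.062]); print("vial",s.x,s.fun.round(1)); v=s.x
go(*v,.155+.07)
ty=np.array([-.757,.653]); tx=np.array([-.653,-.757])
for sg in(1,-1):
  for w in(-.011,.011):
    for z in(.05,.09): print(sg,w,z,(proj(c,[*(v+sg*.057*ty+w*tx),z])*1.5625).round())
print("empty base",onz(c,107/1.5625,180/1.5625,0),"loose cap",onz(c,252/1.5625,318/1.5625,.023))
E
```

```text
vial [0.52873318 0.05830366] [-1.5  1.5  0.1]
clock 10.75 tcp [0.5285 0.062  0.3052] y-axis deg 139.2 tilt [ 0.  0. -1.] tool shift [ 0.0026 -0.0026  0.0802] grip 0.0851 0.0 F [ 0.1 -0.3 -0.6] j [-0.34  0.37  0.13  2.   -0.07  0.78  2.26]
1 -0.011 0.05 [[521. 321.]]
1 -0.011 0.09 [[543. 356.]]
1 0.011 0.05 [[525. 277.]]
1 0.011 0.09 [[548. 304.]]
-1 -0.011 0.05 [[282. 321.]]
-1 -0.011 0.09 [[258. 356.]]
-1 0.011 0.05 [[279. 277.]]
-1 0.011 0.09 [[253. 304.]]
empty base [ 0.61534554 -0.08376572] loose cap [0.60185986 0.02053014]
```

carry_out([
  [0.0015, -0.0015, 0.012, 0, 0.085],
  [0.0025, -0.0025, 0.03, 0, 0.085],
  [0.0025, -0.0025, 0.05, 0, 0.085],
  [0.0025, -0.0025, 0.067, 0, 0.085],
  [0.0025, -0.0025, 0.076, 0, 0.085],
  [0.0025, -0.0025, 0.079, 0, 0.085],
  [0.0025, -0.0025, 0.079, 0, 0.085],
  [0.0025, -0.0025, 0.079, 0, 0.04],
], force=40)

```text
clock: 11.55
tcp_pos: [0.5291, 0.0584, 0.2267]
orientation: [-1.308, 2.855, -0.0]
contact_force: [0.7, 1.1, -0.1]
grip_width: 0.073
gripper_force: 0.0
```

carry_out([
  [0, 0, 0, 0, 0.04],
  [0, 0, 0, 0, 0.04],
  [0, 0, 0, 0, 0.04],
  [0, 0, 0, 0, 0.04],
  [0, 0, 0, 0, 0.04],
  [0, 0, 0, 0, 0.04],
  [0, 0, -0.01, 0, 0.04],
  [0, 0, -0.02, 0, 0.04],
])

```text
clock: 12.35
tcp_pos: [0.5286, 0.0584, 0.2468]
orientation: [1.309, -2.856, -0.0]
contact_force: [-0.0, 0.4, -0.5]
grip_width: 0.0416
gripper_force: 40.7
```

```bash
python3 -c "
from h import *
c=r.calibration('wrist'); im=r.grab_frame('wrist')[:,:,::-1].copy()
np.save('w6c.npy',c,allow_pickle=True)
cv2.imwrite('pics/w6b.png',cv2.resize(im[150:384,120:432],(800,600),interpolation=cv2.INTER_CUBIC))
go(.4985,.2918,.405)"
```

```text
clock 12.4 tcp [0.5294 0.0585 0.2485] y-axis deg 139.2 tilt [ 0.002  0.001 -1.   ] tool shift [-0.1569  0.1755 -0.1565] grip 0.042 40.7 F [ 1.2 -1.  -0. ] j [-0.32  0.46  0.12  2.03 -0.09  0.66  2.28]
```

View pics/w6b.png

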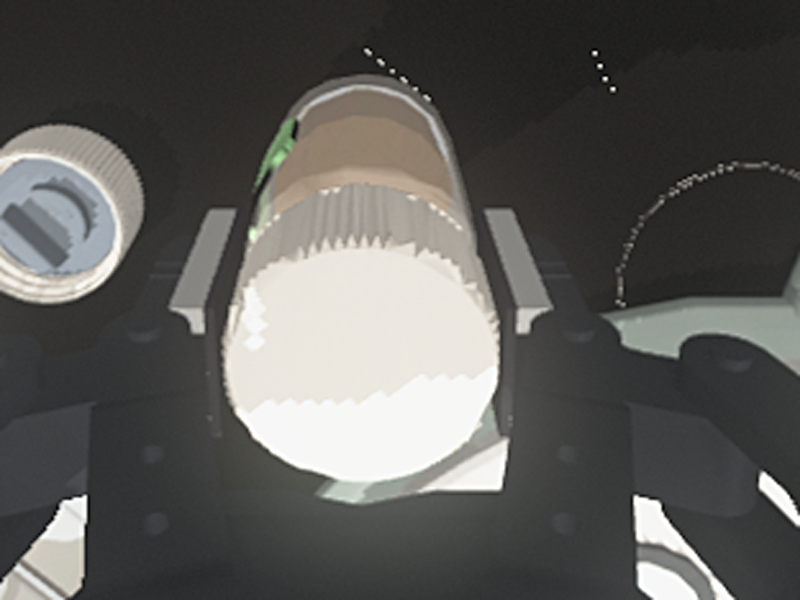

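The vial is held by the cap (42 mm opening), upright between the pads. The cap top spans crop u 223–500 with its bottom at v=482.

```bash
python3 - <<'E'
from h import *
from scipy.optimize import least_squares
c=np.load("w6c.npy",allow_pickle=True).item(); t=np.linspace(0,2*np.pi,181)
def ext(p,rad,z): 
    q=proj(c,np.c_[p[0]+rad*np.cos(t),p[1]+rad*np.sin(t),0*t+z]); return np.array([q[:,0].min(),q[:,0].max(),q[:,1].min(),q[:,1].max()])
s=least_squares(lambda p:(ext(p,.022,.112)-[207,315,0,338])[[0,1,3]],[.529,.062]); print("vial",s.x,s.fun.round(1))
q=ext([.529,.0585],.022,.112); print(q)
E
```

```text
vial [0.52676349 0.05655346] [-5.   4.9  0.7]
[201.33464033 318.39543064 244.34816069 344.74482033]
```

carry_out([
  [0, 0, -0.025, 0, 0.04],
  [0, 0, -0.06, 0, 0.04],
  [0, 0, -0.095, 0, 0.04],
  [-0.015, 0.017, -0.12, 0, 0.04],
  [-0.04, 0.045, -0.132, 0, 0.04],
  [-0.07, 0.078, -0.135, 0, 0.04],
  [-0.1, 0.112, -0.135, 0, 0.04],
  [-0.125, 0.14, -0.135, 0, 0.04],
])

```text
clock: 13.2
tcp_pos: [0.5034, 0.247, 0.3821]
orientation: [-1.31, 2.854, 0.001]
contact_force: [0.1, -0.6, -0.9]
grip_width: 0.0418
gripper_force: 41.0
```

carry_out([
  [-0.02, 0.023, 0, 0, 0.04],
  [-0.03, 0.033, 0, 0, 0.04],
  [-0.032, 0.036, 0, 0, 0.04],
  [-0.032, 0.036, 0, 0, 0.04],
  [-0.032, 0.036, 0, 0, 0.04],
  [-0.032, 0.036, 0, 0, 0.04],
  [-0.032, 0.036, 0, 0, 0.04],
  [-0.032, 0.036, 0, 0, 0.04],
])

```text
clock: 14.0
tcp_pos: [0.4982, 0.2916, 0.3813]
orientation: [-1.307, 2.857, -0.0]
contact_force: [-0.2, 0.3, -0.8]
grip_width: 0.0422
gripper_force: 40.9
```

```bash
python3 - <<'E'
from h import *
c=r.calibration("wrist"); im=r.grab_frame("wrist")[:,:,::-1].copy()
np.save("w7c.npy",c,allow_pickle=True); cv2.imwrite("pics/w7.png",im)
cv2.imwrite("pics/w7b.png",cv2.resize(im[96:384,64:448],(800,600),interpolation=cv2.INTER_CUBIC))
go(.4985,.2918)
E
```

```text
clock 14.05 tcp [0.4981 0.2918 0.3812] y-axis deg 139.2 tilt [-0. -0. -1.] tool shift [-0.0003 -0.0003 -0.    ] grip 0.0419 40.9 F [-0.1 -0.1 -1.1] j [-0.68  0.34  0.05  1.82 -0.02  0.98  1.81]
```

View pics/w7b.png

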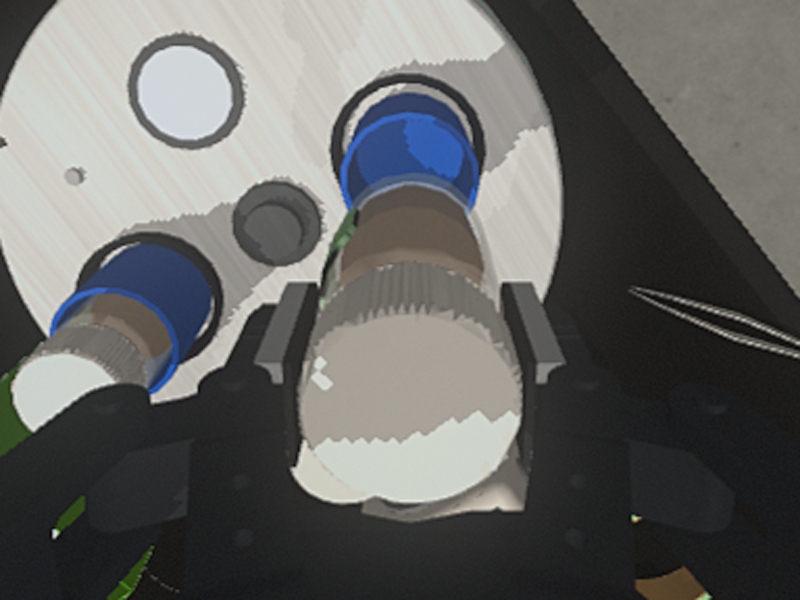

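The held vial is above the cup. The cap top spans crop u 300–523 with its bottom at v=503, the vial's foot arc is at (410,183), and the cup rim spans u 341–480 with its top at v=112.

```bash
python3 - <<'E'
from h import *
from scipy.optimize import least_squares
t=np.linspace(0,2*np.pi,181)
def ext(c,p,rad,z): 
    q=proj(c,np.c_[p[0]+rad*np.cos(t),p[1]+rad*np.sin(t),0*t+z]); return np.array([q[:,0].min(),q[:,0].max(),q[:,1].min(),q[:,1].max()])
for f,z0,p0,L,Rr,B,T in(("w5c.npy",0,(.5287,.0583),346/1.5625,455/1.5625,381/1.5625,238/1.5625),("w6c.npy",.022,(.5294,.0585),207,315,338,179.2),("w7c.npy",.1547,(.498,.2918),208,315,337.4,183.8)):
    c=np.load(f,allow_pickle=True).item()
    def res(q):
        p=q[:2]; a=ext(c,p,q[3],z0+q[2]+.09); b=ext(c,p,.023,z0+q[2]); return [a[0]-L,a[1]-Rr,a[3]-B,b[2]-T]
    s=least_squares(res,[*p0,0,.022],x_scale=[.01,.01,.01,.01]); print(f,s.x.round(4),s.fun.round(2), "offset xy",(s.x[:2]-p0).round(4))
c=np.load("w7c.npy",allow_pickle=True).item()
s=least_squares(lambda p:(ext(c,p,.0285,.092)-[227.7,294.4,149.8,0])[:3],[.498,.29]); print("cup",s.x,s.fun.round(2))
E
```

```text
w5c.npy [ 0.5328  0.0627 -0.0139  0.0231] [ 0. -0.  0.  0.] offset xy [0.0041 0.0044]
w6c.npy [ 0.5314  0.0619 -0.0079  0.0218] [ 0. -0.  0.  0.] offset xy [0.002  0.0034]
w7c.npy [ 0.5044  0.2994 -0.014   0.0231] [-0.  0.  0. -0.] offset xy [0.0064 0.0076]
cup [0.49862899 0.29259481] [-0.64  0.64  0.04]
```

carry_out([
  [0, 0, 0.01, 0, 0.04],
  [0, 0, 0.025, 0, 0.04],
  [0, 0, 0.04, 0, 0.04],
  [0, 0, 0.05, 0, 0.04],
  [0, 0, 0.055, 0, 0.04],
  [0, 0, 0.06, 0, 0.04],
  [0, 0, 0.065, 0, 0.04],
  [0, 0, 0.07, 0, 0.04],
])

```text
clock: 14.85
tcp_pos: [0.4981, 0.2924, 0.3112]
orientation: [-1.308, 2.855, 0.0]
contact_force: [-0.6, 0.3, -1.5]
grip_width: 0.0419
gripper_force: 41.0
```

```bash
python3 -c "
from h import *
go(.4985,.2918,.2705); print(r.get_obs()['moment'])"
```

```text
clock 14.85 tcp [0.4981 0.2924 0.3112] y-axis deg 139.2 tilt [ 0.001  0.    -1.   ] tool shift [ 0.0002 -0.0007  0.0407] grip 0.0419 41.0 F [-0.6  0.3 -1.5] j [-0.67  0.42  0.04  1.88 -0.02  0.84  1.81]
[ 0.00150309 -0.01762647  0.03983047]
```

carry_out([
  [0, 0, 0.004, 0, 0.04],
  [0, 0, 0.009, 0, 0.04],
  [0, 0, 0.014, 0, 0.04],
  [0, 0, 0.019, 0, 0.04],
  [0, 0, 0.024, 0, 0.04],
  [0, 0, 0.028, 0, 0.04],
  [0, 0, 0.032, 0, 0.04],
  [0, 0, 0.034, 0, 0.04],
])

```text
clock: 15.65
tcp_pos: [0.4979, 0.2922, 0.2767]
orientation: [1.309, -2.856, 0.0]
contact_force: [-0.5, -1.0, -0.6]
grip_width: 0.0418
gripper_force: 41.0
```

carry_out([
  [0, 0, 0.001, 0, 0.04],
  [0, 0, 0.002, 0, 0.04],
  [0, 0, 0.003, 0, 0.04],
  [0, 0, 0.004, 0, 0.04],
  [0, 0, 0.005, 0, 0.04],
  [0, 0, 0.0055, 0, 0.04],
  [0, 0, 0.006, 0, 0.04],
  [0, 0, 0.006, 0, 0.04],
])

```text
clock: 16.45
tcp_pos: [0.4979, 0.2923, 0.2711]
orientation: [1.309, -2.856, -0.0]
contact_force: [0.1, 0.7, -0.1]
grip_width: 0.0418
gripper_force: 41.0
```

```bash
python3 -c "
from h import *
go(.4985,.2918,.2705); print(r.get_obs()['moment'])"
```

```text
clock 16.45 tcp [0.4979 0.2923 0.2711] y-axis deg 139.2 tilt [-0. -0. -1.] tool shift [-0.     -0.0008  0.0006] grip 0.0418 41.0 F [ 0.1  0.7 -0.1] j [-0.67  0.48  0.04  1.91 -0.03  0.76  1.81]
[-0.01798907  0.00786868 -0.02517956]
```

carry_out([
  [0, 0, 0.0005, 0, 0.044],
  [0, 0, 0.0005, 0, 0.05],
  [0, 0, 0.0005, 0, 0.06],
  [0, 0, 0.0005, 0, 0.065],
  [0, 0, 0.0005, 0, 0.065],
  [0, 0, 0.0005, 0, 0.065],
  [0, 0, -0.008, 0, 0.065],
  [0, 0, -0.025, 0, 0.065],
])

```text
clock: 17.25
tcp_pos: [0.4975, 0.292, 0.2958]
orientation: [1.308, -2.854, 0.001]
contact_force: [0.3, -0.5, -0.4]
grip_width: 0.065
gripper_force: 0.0
```

carry_out([
  [0, 0, -0.03, 0, 0.065],
  [0, 0, -0.055, 0, 0.065],
  [0.015, -0.006, -0.065, 0, 0.065],
  [0.04, -0.016, -0.065, 0, 0.065],
  [0.065, -0.026, -0.065, 0, 0.065],
  [0.083, -0.034, -0.065, 0, 0.065],
  [0.09, -0.0365, -0.065, 0, 0.065],
  [0.09, -0.0365, -0.065, 0, 0.065],
])

```text
clock: 18.05
tcp_pos: [0.4668, 0.1996, 0.3615]
orientation: [-1.307, 2.856, 0.0]
contact_force: [-0.9, 0.7, -0.2]
grip_width: 0.0647
gripper_force: 0.0
```

carry_out([
  [0, 0, 0, 0, 0.065],
  [0, 0, 0, 0, 0.065],
  [0, 0, 0, 0, 0.065],
  [0, 0, 0, 0, 0.065],
  [0, 0, 0, 0, 0.065],
  [0, 0, 0, 0, 0.065],
  [0, 0, 0, 0, 0.065],
  [0, 0, 0, 0, 0.065],
])

```text
clock: 18.85
tcp_pos: [0.4668, 0.2003, 0.3612]
orientation: [-1.309, 2.856, 0.0]
contact_force: [0.1, 0.2, -0.3]
grip_width: 0.0648
gripper_force: 0.0
```

```bash
python3 - <<'E'
from h import *
c=r.calibration("wrist"); im=r.grab_frame("wrist")[:,:,::-1].copy()
np.save("w8c.npy",c,allow_pickle=True); cv2.imwrite("pics/w8.png",im)
go(.4667,.2002,.267)
hs=cv2.cvtColor(im,cv2.COLOR_BGR2HSV)
u,v=proj(c,[.4667,.2002,.112])[0]; print("expected knob px",u,v)
g=hs[:,:,2]; x0,y0=int(u)-60,int(v)-60
m=((g<75)&(hs[:,:,1]<120)).astype(np.uint8)
for s,p in blobs(m,150): print("dark",s,p)
red=cv2.inRange(hs,(0,120,60),(8,255,255))|cv2.inRange(hs,(172,120,60),(180,255,255))
for s,p in blobs(red,4): print("red",s,p)
for s,p in blobs(blue(im),80): print("blue",s,p)
# vial cap: white
print("vial cap exp",proj(c,[.4985,.292,.134]),"cup rim",proj(c,[.4985,.292,.092]))
E
```

```text
clock 18.9 tcp [0.4668 0.2003 0.3612] y-axis deg 139.2 tilt [-0.  0. -1.] tool shift [0.0001 0.     0.0942] grip 0.0652 0.0 F [-0.5  0.1 -0.9] j [-0.59  0.25  0.07  2.   -0.02  0.89  1.92]
expected knob px 260.6981930634461 197.57682171316583
dark [    0     0   512   384 94424] [212.4 205.9]
dark [ 297    0   81   42 1538] [334.6  12.7]
dark [243 181  34  36 525] [261.4 195.2]
red [256 179  20  10  24] [266.4 181.6]
red [245 180  10   9  15] [249.6 183.1]
blue [270 260  59  48 273] [292.3 273.4]
blue [177 305  22  47 421] [187.2 329.1]
vial cap exp [[309.48007888 323.75305331]] cup rim [[302.35799558 289.52360776]]
```

```bash
python3 - <<'E'
from h import *
c=np.load("w8c.npy",allow_pickle=True).item(); im=cv2.imread("pics/w8.png"); hs=cv2.cvtColor(im,cv2.COLOR_BGR2HSV)
t=np.linspace(0,2*np.pi,181)
for z,rad in((.134,.0215),(.092,.0285)):
    q=proj(c,np.c_[.4985+rad*np.cos(t),.292+rad*np.sin(t),0*t+z]); print(z,q.min(0),q.max(0))
for v in range(285,360,8): print(v,hs[v,262:356:4,2])
print("knob top exp",proj(c,[.4667,.2002,.124]))
E
```

```text
0.134 [280.18554688 298.71928334] [338.85302355 347.48778659]
0.092 [269.20368531 260.01894174] [335.59883832 317.30108232]
285 [231 221 192 100 127 117 149 145 127 130 132 126 126 133 158 147 137  89
  51  50  47  44  41  52]
293 [228 227 218 102 125 151 142 129 123 121 122 123 127 128 137 132 133 138
 181  50  47  47  47  55]
301 [230 222 227 219 127 135 131 129 123 188 200 230 233 237 231 193 205 136
 213  52  52  49  53  51]
309 [230 232 179 204 219 146 147 234 231 231 230 230 231 234 234 233 233 236
 161 231  47  51  52  49]
317 [ 58  58  59  59  52 175 234 233 231 230 231 231 230 234 233 234 233 233
 234 172 230  56  54  51]
325 [114 113 106 106 105 205 233 233 230 231 231 230 231 234 233 234 233 233
 233 193  92  55  54  52]
333 [111 113 105 105 104 100 238 230 231 231 230 230 230 231 231 232 231 234
 211 201  57  55  52  51]
341 [111 112 113 102 105 109  85  79 111 112 112 110 111 111 191 231 225 225
 227  56  53  53  51  50]
349 [ 51  52  51  52  53  55  54  55  56  57  57  58  59  59  52 235 224 231
  51  55  52  52  50  48]
357 [48 48 49 49 48 49 50 51 55 51 54 53 52 53 53 54 51 54 53 51 50 48 47 53]
knob top exp [[260.697303   203.26699084]]
```

carry_out([
  [0, 0, 0.012, 0, 0.065],
  [0, 0, 0.03, 0, 0.065],
  [0, 0, 0.05, 0, 0.065],
  [0, 0, 0.07, 0, 0.065],
  [0, 0, 0.085, 0, 0.065],
  [0, 0, 0.092, 0, 0.065],
  [0, 0, 0.0942, 0, 0.065],
  [0, 0, 0.0942, 0, 0.065],
], force=60)

```text
clock: 19.7
tcp_pos: [0.4669, 0.2003, 0.2669]
orientation: [1.309, -2.856, 0.0]
contact_force: [0.3, -0.4, 0.4]
grip_width: 0.0653
gripper_force: 0.0
```

carry_out([
  [0, 0, 0, 0, 0.045],
  [0, 0, 0, 0, 0.034],
  [0, 0, 0, 0, 0.028],
  [0, 0, 0, 0, 0.02],
  [0, 0, 0, 0, 0.02],
  [0, 0, 0, 0, 0.02],
  [0, 0, 0, 0, 0.02],
  [0, 0, 0, 0, 0.02],
])

```text
clock: 20.5
tcp_pos: [0.467, 0.2004, 0.2677]
orientation: [-1.308, 2.855, 0.0]
contact_force: [-0.5, 0.1, 6.0]
grip_width: 0.0233
gripper_force: 58.7
```

```bash
python3 -c "
from h import *
go(.4667,.2002,.281)"
```

```text
clock 20.5 tcp [0.467  0.2004 0.2677] y-axis deg 139.2 tilt [ 0.001  0.001 -1.   ] tool shift [ 0.0003  0.0001 -0.0133] grip 0.0233 58.7 F [-0.5  0.1  6. ] j [-0.58  0.39  0.06  2.07 -0.04  0.68  1.94]
```

The knob is gripped, and the vial cap appears exactly where a seated vial should be. Now I'll pull the pin up.

carry_out([
  [0, 0, -0.001, 0, 0.02],
  [0, 0, -0.003, 0, 0.02],
  [0, 0, -0.005, 0, 0.02],
  [0, 0, -0.008, 0, 0.02],
  [0, 0, -0.011, 0, 0.02],
  [0, 0, -0.0135, 0, 0.02],
  [0, 0, -0.015, 0, 0.02],
  [0, 0, -0.015, 0, 0.02],
], force=80)

```text
clock: 21.3
tcp_pos: [0.4669, 0.2003, 0.2819]
orientation: [-1.309, 2.856, 0.0]
contact_force: [5.6, 1.4, -11.9]
grip_width: 0.0223
gripper_force: 80.9
```

```bash
python3 -c "
from h import *
go(.4667,.2002,.2812)"
```

```text
clock 21.3 tcp [0.4669 0.2003 0.2819] y-axis deg 139.2 tilt [ 0.  0. -1.] tool shift [0.0002 0.0001 0.0007] grip 0.0223 80.9 F [  5.6   1.4 -11.9] j [-0.58  0.37  0.06  2.06 -0.03  0.71  1.93]
```

carry_out([
  [0, 0, -0.0005, 0, 0.02],
  [0, 0, -0.001, 0, 0.02],
  [0, 0, -0.001, 0, 0.02],
  [0, 0, -0.001, 0, 0.02],
  [0, 0, -0.001, 0, 0.02],
  [0, 0, -0.001, 0, 0.02],
  [0, 0, -0.001, 0, 0.02],
  [0, 0, -0.001, 0, 0.02],
])

```text
clock: 22.1
tcp_pos: [0.4668, 0.2003, 0.282]
orientation: [1.309, -2.856, 0.0]
contact_force: [8.4, 3.4, -21.4]
grip_width: 0.0223
gripper_force: 79.8
```

carry_out([
  [0, 0, 0, 0, 0.02],
  [0, 0, 0, 0, 0.02],
  [0, 0, 0, 0, 0.02],
  [0, 0, 0, 0, 0.02],
  [0, 0, 0, 0, 0.02],
  [0, 0, 0, 0, 0.02],
  [0, 0, 0, 0, 0.02],
  [0, 0, 0, 0, 0.02],
])

```text
clock: 22.9
tcp_pos: [0.4668, 0.2003, 0.282]
orientation: [1.309, -2.856, 0.0]
contact_force: [8.6, 3.2, -21.3]
grip_width: 0.0223
gripper_force: 79.8
```

carry_out([
  [0, 0, 0, 0, 0.02],
  [0, 0, 0, 0, 0.02],
  [0, 0, 0, 0, 0.02],
  [0, 0, 0, 0, 0.02],
  [0, 0, 0, 0, 0.02],
  [0, 0, 0, 0, 0.02],
  [0, 0, 0, 0, 0.02],
  [0, 0, 0, 0, 0.02],
])

```text
clock: 23.7
tcp_pos: [0.4668, 0.2003, 0.282]
orientation: [-1.309, 2.856, -0.0]
contact_force: [7.9, 4.1, -21.6]
grip_width: 0.0223
gripper_force: 79.8
```

```bash
python3 - <<'E'
from h import *
go(.4667,.2002,.2812)
c=r.calibration("top"); im=r.grab_frame("top")[:,:,::-1].copy(); cv2.imwrite("pics/top1.png",im)
for n in("top","scene"):
  if n=="scene": c=r.calibration(n); im=r.grab_frame(n)[:,:,::-1].copy(); cv2.imwrite("pics/scene1.png",im)
  for s,p in blobs(blue(im),12):
    q=onz(c,*p,.075)
    if .35<q[0]<.8 and .05<q[1]<.5: print(n,s,p,q.round(3))
  hub=np.array([.570,.276]); 
  for k,a in(("front",0),("left",1),("back",2),("right",3)):
    th=np.radians(-11)+np.pi-a*np.pi/2; q=hub+.075*np.array([np.cos(th),np.sin(th)]); print(n,k,proj(c,[*q,.075]).round(0))
E
```

```text
clock 23.7 tcp [0.4668 0.2003 0.282 ] y-axis deg 139.3 tilt [ 0. -0. -1.] tool shift [0.0002 0.     0.0008] grip 0.0223 79.8 F [  7.9   4.1 -21.6] j [-0.58  0.37  0.06  2.06 -0.03  0.71  1.93]
top [222 179   3   7  12] [222.9 181.8] [0.549 0.18 ]
top front [[196. 185.]]
top left [[192. 167.]]
top back [[213. 163.]]
top right [[219. 180.]]
scene [221 165   6   7  30] [223.2 167.7] [0.556 0.327]
scene [234 164  18  22 150] [242.2 176.9] [0.571 0.196]
scene front [[218. 174.]]
scene left [[225. 164.]]
scene back [[245. 167.]]
scene right [[239. 177.]]
```

The pin is at its stop: the extra 1 mm only raised the force, with no motion. The blue cups now sit at the right and left places, so the table has turned. I'll wait a little and check from two wrist frames that nothing moves.

```bash
python3 -c "
from h import *
im=r.grab_frame('wrist'); cv2.imwrite('pics/w9.png',im[:,:,::-1])"
```

carry_out([
  [0, 0, 0, 0, 0.02],
  [0, 0, 0, 0, 0.02],
  [0, 0, 0, 0, 0.02],
  [0, 0, 0, 0, 0.02],
  [0, 0, 0, 0, 0.02],
  [0, 0, 0, 0, 0.02],
  [0, 0, 0, 0, 0.02],
  [0, 0, 0, 0, 0.02],
])

```text
clock: 24.65
tcp_pos: [0.4668, 0.2003, 0.282]
orientation: [1.309, -2.856, 0.0]
contact_force: [8.2, 4.4, -21.4]
grip_width: 0.0227
gripper_force: 79.8
```

```bash
python3 - <<'E'
from h import *
a=cv2.imread("pics/w9.png"); c=r.calibration("wrist"); b=r.grab_frame("wrist")[:,:,::-1].copy()
print("diff px",(cv2.absdiff(a,b).max(2)>40).sum())
for s,p in blobs(blue(b),30): print(s,p,onz(c,*p,.075))
go(.4667,.2002,.2812)
s=r.grab_frame("scene")[:,:,::-1]; print("scene diff",(cv2.absdiff(np.ascontiguousarray(s),cv2.imread("pics/scene1.png")).max(2)>40).sum())
E
```

```text
diff px 0
[156 265  42  21 316] [176.4 276.3] [0.53129195 0.19428678]
clock 24.7 tcp [0.4668 0.2003 0.282 ] y-axis deg 139.3 tilt [ 0. -0. -1.] tool shift [0.0002 0.     0.0008] grip 0.0227 79.8 F [  8.1   3.9 -21.1] j [-0.58  0.37  0.06  2.06 -0.03  0.71  1.93]
scene diff 0
```

```bash
python3 - <<'E'
from h import *
c=r.calibration("scene")
for f in("scene0","scene1"):
    m=blue(cv2.imread(f"pics/{f}.png"))
    print(f); print("\n".join("".join("#" if x else "." for x in row) for row in m[158:190,212:258]))
hub=np.array([.570,.276])
for yaw in(-9,-11,-13):
  th=np.radians(yaw)+np.pi-np.arange(4)*np.pi/2; q=np.c_[hub[0]+.075*np.cos(th),hub[1]+.075*np.sin(th),0*th+.072]; print(yaw,(proj(c,q)-[212,158]).round(1).tolist())
E
```

```text
scene0
..............................................
..............................................
..............................................
..................##..........................
.......#..........##..........................
.......##........##.........#.................
........####...###....................#.......
.........#########............................
.........#########...........#........#.......
........###########..........##########.......
........###########..........##########.......
........###########..........##########.......
........###########.........############......
.........#########..........############......
............................############......
............................###########.......
..............................########........
..............................................
..............................................
..............................................
..............................................
..............................................
..............................................
............
[... 1395 characters left out ...]
.........
......................###########.............
......................############............
......................############............
......................############............
......................###########.............
......................###########.............
..........................####................
..............................................
..............................................
..............................................
..............................................
-9 [[6.1, 17.0], [12.7, 7.0], [33.1, 9.6], [27.2, 19.8]]
-11 [[5.9, 16.8], [13.2, 6.8], [33.4, 9.8], [26.8, 19.9]]
-13 [[5.7, 16.5], [13.6, 6.7], [33.6, 10.0], [26.3, 20.0]]
```

The left and back cups in the new image coincide with the earlier ones to within a pixel, and a third cup stands at the right place. The turntable is at its stop.

```bash
python3 -c "
from bench import r
print(r.hand_in())"
```

```text
the job is handed in; nothing more can be done
None
```

I handed the job in at about 25 s (no verdict came back): cup and soil vial stand seated in the front holder's place, the turntable has swung them round to the sensor head, and the gripper is still holding the knob fully up at its stop.

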